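# Clamp a display module in a test fixture

## Robot

A 7-joint arm with a two-finger parallel gripper is mounted at the origin on the work surface. World frame = base frame: x ahead of the robot, y to its left, z up, the work surface at z = 0. Lengths are in m, angles in rad, forces in N, time in s.
With the tool pointing down it reaches from about 0.35 to 0.9 m from the base axis. Payload 8.1 kg.
Tool frame: the origin (TCP) lies at the very end of the fingers, on their centre line; the grasp point (between the pads) lies 19 mm behind it; z points along the fingers, y is the line along which they close (so a half turn about z gives the same grasp; the last joint's range is limited). The gripper opens to 92 mm and grips with 3 to 60 N. Pads are 19 mm wide; open, the fingers measure 130 mm over their backs; the gripper's body (75 mm by 190 mm) begins 47 mm behind the grasp point.
Start: joints at [1.208, 0.434, 0.025, 1.573, -0.012, 1.134, -0.075], TCP at [0.161, -0.604, 0.227] pointing down, gripper open.
Joint ranges: [-2.62, 2.62], [-0.44, 2.09], [-1.27, 1.32], [0.08, 2.57], [-1.32, 4.46], [0.12, 2], [-2.74, 2.74]. Speed limits (rad/s): [2.22, 2.22, 3.01, 3.01, 3.14, 3.14, 3.14].

## Interface

Orientations are given as a unit quaternion [w, x, y, z].
In Python, from workcell import env gives the robot as it stands.
- The arm moves only by the tool servo_tool, never from a script. Its arguments are lists of equal length, an entry for each row: "xyz": the shift along the tool's x, y, z as a fraction of full scale, a list of three; "rot": the turn, a rotation vector about the tool's x, y, z as a fraction of full scale, a list of three; "gripper": the opening, from 0 (shut) to 1 (fully open). In form: {"xyz": [[x, y, z], ...], "rot": [[wx, wy, wz], ...], "gripper": [gripper, ...]}. A call has 1 to 12 rows; each row shifts and turns the commanded pose from where the row before left it, along the tool's axes as they then stand; what a row does not reach is not made up. Full scale, the value 1, is 0.03 m for a shift and 4 degrees for a turn. A row lasts 1/10 s, in which the tool goes at most 50 mm and 8.59 degrees, less where a joint would pass 70% of its speed; a pose out of reach is approached as far as the arm can. A call with a number of a shift or a turn outside -1 to 1 is refused whole. A call with a gripper value outside its range is refused whole. The fingers move at their own pace and stop on an object; "newtons" is the grip in N (left out, the last holds). Time passes only in rows, so rows that do not move let the fingers close. It gives the time, the measured TCP pose, the force, the opening and the grip force at its end, in the units of the state.
- env.get_state(): the state, without advancing time (a new reading comes with each control period).
- env.camera(name): name is "side" or "top"; returns a dict with "img" (420x560x3 uint8, red, green, blue), "range_z" (420x560 float32, m along the optical axis (not along the pixel's ray), 0 where there is no reading), "fov_y" (degrees; the focal length in pixels is half the picture's height over the tangent of half this angle, whatever the lens; pixels are square), "cx", "cy" (the principal point, pixels), "extrinsics" (4x4, takes a point from camera to world coordinates). Camera axes: x right, y up, looking along -z (the intrinsics and any distortion apply to the point x, -y, -z); pixel columns grow to the right and rows downward; lengths in m; the calibration is good to about 2 mm. A picture is of the moment at which its call begins.
- env.finish_job(): hands the job in; it is judged then, once.
The state is a dict: "time_s": time; "q": joint angles; "joint_velocities": joint speeds; "effort": joint torques, N m; "position": TCP position; "ee_rot": TCP orientation; "wrist_force": force on the tool from outside, world axes, zero at the start; "moment": the same for the moment, N m; "finger_gap": finger opening in m; "gripper_force": force on a finger pad.
Only numpy, scipy, OpenCV 4.12 (cv2) and the standard library are available. Lean on these libraries where they do the work, as an engineer would, in place of code of your own. Each camera call takes 0.05 s, during which the arm holds its last target. There are 200 camera calls.

## Task

Push the display module that lies on the brown test fixture straight back until its rear edge sits flush against the rear fence. Then wind the fixture's handwheel clockwise, gently, until the contact carriage has moved up and just holds the module against the side rail; move the carriage only with the wheel. Leave everything else on the bench where it is.

Things in the scene. Friction and masses are not known exactly. Their poses are not given: they have to be found in the camera images.
- fixture: Orange-brown fixture base plate fixed to the bench, 20 mm thick. Origin at bench level; the plate spans x -130..130, y -220..150 mm. +x points away from the robot to the rear fence, +y to the side rail, z up. The module slides on its top (z 20). An aluminium housing under the handwheel spans x -3..73, y -143..-87, top at z 85 mm.
- rear_fence (a point): On the face of the brown rear fence at fixture (90, 75, 30) mm; the face looks to -x, spans y 25..120, top at z 46. Axes as the fixture's.
- side_rail (a point): On the face of the brown side rail at fixture (35, 115, 30) mm; the face looks to -y, spans x -45..105, top at z 46. Axes as the fixture's.
- module: Display module to clamp: grey frame, green board, black screen, 110 (x) x 80 (y) x 16 mm (screen top 21), 250 g, loose on the plate. Origin: centre of underside; +x is its rear edge, +y its rail side. Fully home: origin at fixture (35, 75, 20) mm. Starts 30 to 50 mm short of the fence, 8 to 16 mm off the rail, turned up to 0.1 rad.
- module_rear_left (a point): Rear corner of the module on the side-rail side (+55, +40 mm, half height).
- module_rear_right (a point): The other rear corner of the module (+55, -40 mm, half height).
- module_left (a point): Middle of the module's edge that faces the side rail (0, +40 mm).
- module_right (a point): Middle of the module's edge that faces the carriage (0, -40 mm).
- carriage: Black jaw 64 mm wide (x), 2 to 38 mm above the plate, on a steel rack bar. Origin: middle of its front face (unpressed), at plate-top height; axes as the fixture's. Moves along fixture +y, 40 mm per wheel turn: y = -45 mm + 6.366 mm per rad. Meets a seated module at y 35 mm (wheel 12.57 rad). Its front pad is sprung: gives 3.5 mm at 28 N, then is solid. Stays put when the wheel is let go.
- wheel (a joint): Handwheel angle in rad; grows clockwise seen from above, which moves the carriage towards the module. Starts at 0 to 5 rad. Light friction, about 1.5 N at the crank grip.
- wheel_hub (a point): Top centre of the handwheel's hub on its vertical axis, at fixture (35, -115), 112 mm above the bench. The wheel is a solid metal disc of radius 66 mm, top face 108 mm above the bench.
- crank_grip (a point): The upright black crank grip on the handwheel, 48 mm from its axis: a round peg 25 mm in diameter and 50 mm tall that spins freely on its own pin, from 114 to 164 mm above the bench. This point is on its axis, 142 mm above the bench. At wheel angle 0 it lies towards the fixture's -x from the hub.
- spare_module: A second, identical display module lying on the bench beside the fixture; bystander. Origin: centre of its underside.
- pin_jar: Small clear jar, 34 mm in diameter, 45 mm tall, standing on the fixture plate's near right part; bystander. Origin: centre of its underside.
- screwdriver: Screwdriver lying on the bench to the left; bystander. Origin: on its underside.
- cleaner_bottle: White plastic bottle 60 mm in diameter, 150 mm tall, on the bench to the left; bystander. Origin: centre of its underside.
- meter: Yellow hand-held multimeter 140 x 75 x 42 mm lying on the bench to the left; bystander. Origin: centre of its underside.
- solder_spool: Spool 64 mm in diameter, 45 mm tall, on the bench to the right; bystander. Origin: centre of its underside.
- small_bin: Empty blue open bin 130 x 100 x 60 mm on the bench to the right; bystander. Origin: centre of its underside.
Not all that is in view belongs to the job. What is shaped like the module but blue, pink or red is not meant.

How it is judged:
By the outcome, as a careful person would: the job done as asked, in the order asked, and still so for the second after the job is handed in, with the robot touching nothing.
It also fails if it takes over 69 s, if anything falls off the work surface, if the arm or the gripper's body presses on something with over 40 N, if the wrist force passes 120 N, or if a joint passes its speed limit or range.

## Working session

There is one attempt and no reset: what is moved stays moved. The work goes in short steps, Python scripts to look and compute and a tool call to move; the robot and the scene stay as the last step left them, time stands still between calls to the robot, and variables do not carry over. Pictures are saved under pics/ and viewed, at most 10 in all, crops included, and the job is handed in when it is done.

Besides the shell and the picture viewer there is one more tool, called after "Call:" as name(argument=value, ...), one argument or row to a line, values as JSON. servo_tool: Moves the arm, as the interface text tells. Its arguments: {"type":"object","properties":{"xyz":{"type":"array","items":{"type":"array","items":{"type":"number"}}},"rot":{"type":"array","items":{"type":"array","items":{"type":"number"}}},"gripper":{"type":"array","items":{"type":"number"}},"newtons":{"type":"number"}},"required":["xyz","rot","gripper"]}

```bash
mkdir -p pics; ls
cat > h.py <<'E'
import numpy as np, cv2
from workcell import env
def cam(n):
    c=env.camera(n); np.savez('last_%s.npz'%n,**{k:np.asarray(v) for k,v in c.items()}); return c
def load(n): return dict(np.load('last_%s.npz'%n))
def px(c,u,v,z=None,plane=None):
    h=c['img'].shape[0]; f=h/2/np.tan(np.radians(c['fov_y'])/2)
    d=np.array([(u-c['cx'])/f,-(v-c['cy'])/f,-1.]); E=c['extrinsics']
    D=E[:3,:3]@d;o=E[:3,3]
    if plane is not None: return o+D*(plane-o[2])/D[2]
    if z is None:
        p=c['range_z'][int(v)-1:int(v)+2,int(u)-1:int(u)+2]; z=np.median(p[p>0])
    return o+D*z
def proj(c,P):
    E=c['extrinsics'];p=E[:3,:3].T@(np.asarray(P)-E[:3,3]);h=c['img'].shape[0]; f=h/2/np.tan(np.radians(c['fov_y'])/2)
    return c['cx']+f*p[0]/-p[2], c['cy']+f*p[1]/p[2]
def save(img,n): cv2.imwrite('pics/'+n,cv2.cvtColor(np.ascontiguousarray(img),cv2.COLOR_RGB2BGR))
E
python3 - <<'E'
from h import *
for n in('top','side'):
    c=cam(n);save(c['img'],n+'0.png');print(n,c.keys(),c['fov_y'],c['cx'],c['cy'],c['extrinsics'])
print(env.get_state())
E
```

```text
pics
top dict_keys(['img', 'range_z', 'fov_y', 'cx', 'cy', 'extrinsics']) 53.78851557379634 278.6507154374792 207.4742313565902 [[-0.00254438  0.98520911 -0.17133748  0.31094796]
 [-0.99998816 -0.00179595  0.00452307  0.03718895]
 [ 0.00414846  0.17134696  0.98520201  1.24082572]
 [ 0.          0.          0.          1.        ]]
side dict_keys(['img', 'range_z', 'fov_y', 'cx', 'cy', 'extrinsics']) 56.49875240845956 276.9780079379928 211.82983180752336 [[-0.99716521  0.03582742 -0.066166    0.40631842]
 [-0.07425208 -0.61081014  0.78828776  0.91157688]
 [-0.01217255  0.7909661   0.61173888  0.77751519]
 [ 0.          0.          0.          1.        ]]
{'time_s': 0.1, 'q': array([ 1.20840934,  0.43514068,  0.0250022 ,  1.57402386, -0.01163071,
        1.13395059, -0.07509999]), 'joint_velocities': array([-0.00044568, -0.00332223,  0.00060232, -0.00089932, -0.00201164,
        0.00114781, -0.00134267]), 'effort': array([ 3.20300940e-03, -6.69129467e+01,  9.88035388e-01, -3.15146041e+01,
       -6.06016908e-02,  3.75270413e-02,  3.81807627e-05]), 'position': array([ 0.16037377, -0.60360719,  0.22602473]), 'ee_rot': array([-6.73385897e-04,  9.91582489e-01,  1.29474683e-01, -1.43455253e-04]), 'wrist_force': array([ 0.0287432 ,  0.55435224, -0.67069456]), 'moment': array([-0.03929847,  0.02434752,  0.00085874]), 'gripper_force': 0.0, 'finger_gap': 0.09159307250913674}
```

View pics/top0.png

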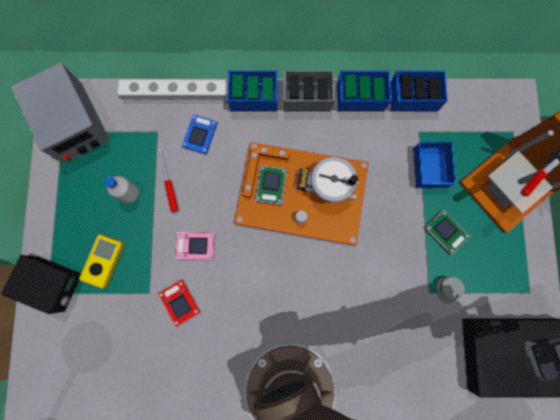

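View pics/side0.png

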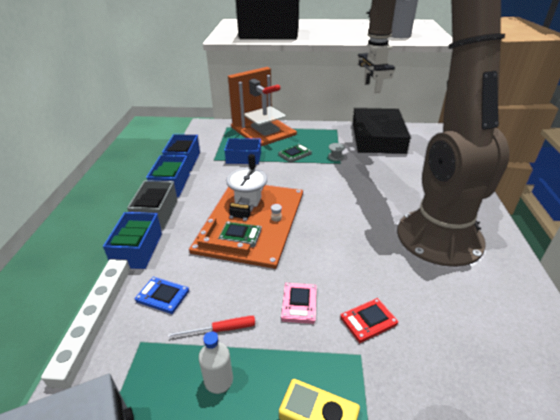

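Top view: green module on the brown fixture at (270,184). Lookalikes are the spare (447,232), blue (200,134), pink (195,245) and red (180,302); the orange press at (525,180) is not the fixture. I choose (270,184). The wheel is at (334,180) with its crank near (352,180).

Run:
```python
from h import *
c=load('top');i=c['img'][135:255,225:385];save(cv2.resize(i,None,fx=5,fy=5,interpolation=cv2.INTER_CUBIC),'tc.png')
r=c['range_z']
for u,v in[(246,146),(367,163),(357,241),(237,221),(270,184),(334,180),(315,195),(100,350),(447,232),(280,235)]:print(u,v,px(c,u,v).round(4))
c=load('side');i=c['img'][145:270,180:310];save(cv2.resize(i,None,fx=4.6,fy=4.6,interpolation=cv2.INTER_CUBIC),'sc.png')
for u,v in[(191,252),(276,263),(302,187),(241,233)]:print(u,v,px(c,u,v).round(4))
```

```text
246 146 [ 0.722   0.133  -0.0008]
367 163 [ 0.6609 -0.2387  0.0188]
357 241 [ 0.424  -0.2032  0.0015]
237 221 [0.4825 0.1555 0.0211]
270 184 [0.5908 0.0572 0.0395]
334 180 [ 0.5857 -0.1236  0.1097]
315 195 [ 0.561  -0.0778  0.0208]
100 350 [ 0.113   0.5449 -0.0013]
447 232 [ 0.4485 -0.4678  0.0199]
280 235 [ 0.4428  0.0276 -0.0009]
191 252 [0.7205 0.1209 0.0079]
276 263 [0.4743 0.1587 0.017 ]
302 187 [ 0.4127 -0.2407 -0.0014]
241 233 [0.5821 0.0685 0.0414]
```

View pics/tc.png

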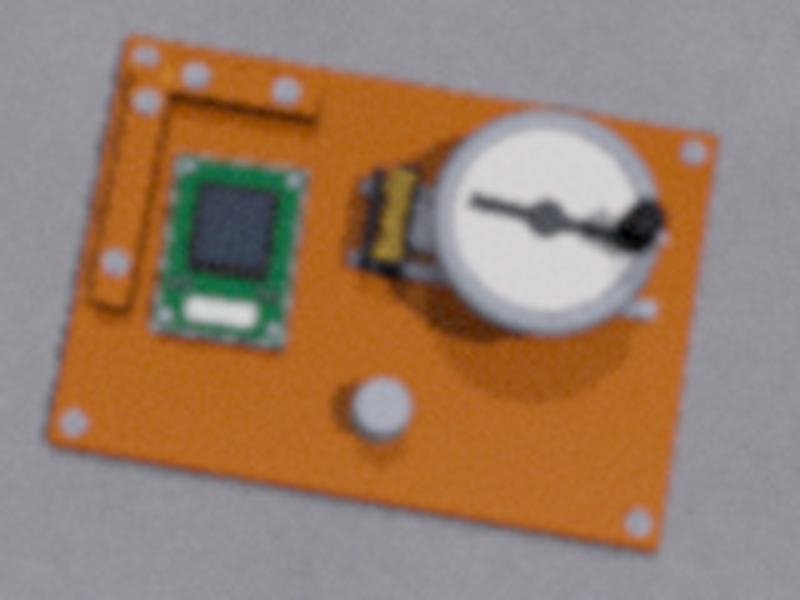

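View pics/sc.png

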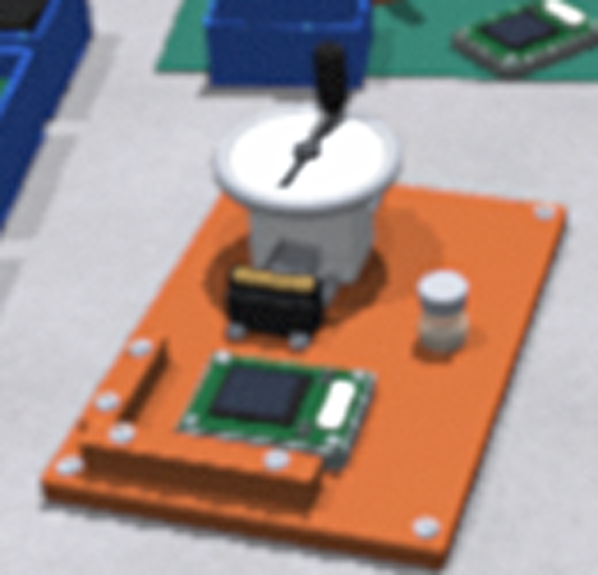

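```bash
cat >> h.py <<'E'
def fit(A,B):
    A=np.array(A);B=np.array(B);a=A-A.mean(0);b=B-B.mean(0)
    th=np.arctan2((a[:,0]*b[:,1]-a[:,1]*b[:,0]).sum(),(a*b).sum())
    R=np.array([[np.cos(th),-np.sin(th)],[np.sin(th),np.cos(th)]]);t=B.mean(0)-R@A.mean(0)
    return th,R,t,(A@R.T+t-B)
E
python3 - <<'E'
from h import *
c=load('top')
C=lambda u,v,z:px(c,225+u/5-.4,135+v/5-.4,plane=z)[:2]*1000
P=[C(*p,.02) for p in[(128,37),(718,135),(657,550),(50,443)]]
th,R,t,e=fit([(130,150),(130,-220),(-130,-220),(-130,150)],P);print('fixture',th,t,'\n',e.round(1))
f=lambda w:(R.T@(w-t)).round(1)
M=[C(*p,.036) for p in[(178,158),(310,172),(280,348),(152,330)]]
mt,mR,mT,e=fit([(55,40),(55,-40),(-55,-40),(-55,40)],M);print('mod',mt-th,f(mT),'\n',e.round(1))
print('hub',f(C(547,217,.112)),'exp 35,-115; wheel disc',f(C(548,222,.108)))
g=C(645,220,.164);print('griptop',f(g),g)
print('jar',f(C(380,405,.045+.02)))
print('jaw front top corners',f(C(375,170,.058)),f(C(360,268,.058)))
print('fence face',f(C(170,98,.046)),f(C(315,122,.046)),'rail face',f(C(128,310,.046)))
# depth check for fixture: side camera
s=load('side')
S=lambda u,v,z:px(s,180+u/4.6-.4,145+v/4.6-.4,plane=z)[:2]*1000
for p in[(45,482),(567,207),(441,555)]:print('side corner',f(S(*p,.02)))
print('grip side',f(S(328,50,.164)),f(S(333,78,.142)),'hub',f(S(307,150,.112)))
for p in[(222,352),(372,372)]:print('mod side',f(S(*p,.036)))
rz=c['range_z']; pts=[]
for v in range(160,200):
  for u in range(325,365):
    if rz[v,u]>0:
      q=px(c,u,v,z=rz[v,u])
      if q[2]>.125: pts.append([*f(q[:2]*1000),q[2]*1000])
pts=np.array(pts);print(len(pts),np.median(pts,0),pts[pts[:,2]>150].mean(0))
E
```

```text
fixture -0.17547495956048803 [576.27341485  -4.87442421] 
 [[ 2.6  1.5]
 [ 0.9 -1.9]
 [-1.8 -2.5]
 [-1.6  2.9]]
mod 0.030179053621992913 [ 1.9 61.6] 
 [[ 2.7  0.3]
 [-0.1  0.4]
 [-1.6 -2. ]
 [-1.   1.3]]
hub [  35.  -114.1] exp 35,-115; wheel disc [  33.4 -115.5]
griptop [  28.5 -161. ] [ 576.23304186 -168.3959538 ]
jar [-78.8 -40.7]
jaw front top corners [ 60.2 -15.2] [  0.3 -16.2]
fence face [ 86.2 113. ] [86.5 24.9] rail face [-45.5 114. ]
side corner [121.9 151.6]
side corner [-131.6 -214.9]
side corner [-130.4  154.6]
grip side [  28.1 -157. ] [  25.8 -157.4] hub [  31.2 -109.4]
mod side [51.3 24.6]
mod side [-50.2  21.4]
89 [  26.7        -159.2         160.06964887] [  29.47692308 -160.61692308  160.84498698]
```

Call:
servo_tool(
  xyz=[
    [0,0,0],
    [0,0,0],
    [0,0,0],
    [0,0,0],
    [0,0,0],
    [0,0,0],
    [0,0,0],
    [0.3,-1,0],
    [0.3,-1,0],
    [0.3,-1,0],
    [0.3,-1,0],
    [0.3,-1,0],
  ],
  rot=[
    [0,0,0.9],
    [0,0,0.9],
    [0,0,0.9],
    [0,0,0.9],
    [0,0,0.9],
    [0,0,0.9],
    [0,0,0.84],
    [0,0,0],
    [0,0,0],
    [0,0,0],
    [0,0,0],
    [0,0,0],
  ],
  gripper=[0.33,0.33,0.33,0.33,0.33,0.33,0.33,0.33,0.33,0.33,0.33,0.33],
  newtons=15,
)

```text
time_s: 1.3
position: [0.2314, -0.4628, 0.2264]
ee_rot: [-0.0, 0.996, -0.088, -0.0]
wrist_force: [1.2, -0.0, 0.2]
finger_gap: 0.0301
gripper_force: 0.0
```

Call:
servo_tool(
  xyz=[
    [0.3,-1,0],
    [0.3,-1,0],
    [0.3,-1,0],
    [0.3,-1,0],
    [0.3,-1,0],
    [0.3,-1,0],
    [0.3,-1,0],
    [0.3,-1,0],
    [0.3,-1,0],
    [0.3,-1,0],
    [0.3,-1,0],
    [0.3,-1,0],
  ],
  rot=[
    [0,0,0],
    [0,0,0],
    [0,0,0],
    [0,0,0],
    [0,0,0],
    [0,0,0],
    [0,0,0],
    [0,0,0],
    [0,0,0],
    [0,0,0],
    [0,0,0],
    [0,0,0],
  ],
  gripper=[0.33,0.33,0.33,0.33,0.33,0.33,0.33,0.33,0.33,0.33,0.33,0.33],
)

```text
time_s: 2.5
position: [0.4006, -0.1275, 0.2266]
ee_rot: [0.0, 0.996, -0.088, -0.0]
wrist_force: [0.5, -0.2, 0.1]
finger_gap: 0.0303
gripper_force: 0.0
```

```bash
cat >> h.py <<'E'
TH=-.1755;T=np.array([576.3,-4.9]);RF=np.array([[np.cos(TH),-np.sin(TH)],[np.sin(TH),np.cos(TH)]])
def st():
    s=env.get_state();q=s['ee_rot'];w,x,y,z=q
    tx=np.array([1-2*(y*y+z*z),2*(x*y+w*z),2*(x*z-w*y)]);tz=np.array([2*(x*z+w*y),2*(y*z-w*x),1-2*(x*x+y*y)])
    p=s['position']*1000;a=RF.T@(p[:2]-T);F=s['wrist_force'].copy();F[:2]=RF.T@F[:2]
    print('t',round(s['time_s'],2),'fix',a.round(1),'z',p[2].round(1),'yaw-TH',np.round(np.arctan2(tx[1],tx[0])-TH,4),'tz',tz.round(3),'F',F.round(1),'gap',round(s['finger_gap']*1000,1),'gf',round(s['gripper_force'],1))
    r=a-[35,-115];print('  rel hub',r.round(1),'rad',np.hypot(*r).round(1),'theta',np.arctan2(r[1],-r[0]).round(3))
    return a,p[2]
E
python3 -c "
from h import *
st()"
```

```text
t 2.5 fix [-151.6 -151.4] z 226.6 yaw-TH -0.0005 tz [-0. -0. -1.] F [ 0.6 -0.1  0.1] gap 30.3 gf 0.0
  rel hub [-186.6  -36.4] rad 190.1 theta -0.192
```

Call:
servo_tool(
  xyz=[
    [0.3,-1,0],
    [0.3,-1,0],
    [0.3,-1,0],
    [0.3,-1,0],
    [0.3,-1,0],
    [0.3,-1,0],
    [0.3,-1,0],
    [0.1,-0.1,0],
    [0,0,1],
    [0,0,1],
    [0,0,1],
    [0,0,1],
  ],
  rot=[
    [0,0,0],
    [0,0,0],
    [0,0,0],
    [0,0,0],
    [0,0,0],
    [0,0,0],
    [0,0,0],
    [0,0,0],
    [0,0,0],
    [0,0,0],
    [0,0,0],
    [0,0,0],
  ],
  gripper=[0.33,0.33,0.33,0.33,0.33,0.33,0.33,0.33,0.33,0.33,0.33,0.33],
)

```text
time_s: 3.7
position: [0.5023, 0.0685, 0.1055]
ee_rot: [0.0, 0.996, -0.088, -0.0]
wrist_force: [-0.1, -1.0, -0.1]
finger_gap: 0.0297
gripper_force: 0.0
```

Call:
servo_tool(
  xyz=[
    [0,0,1],
    [0,0,1],
    [0,0,0.5],
    [0,0,0],
  ],
  rot=[
    [0,0,0],
    [0,0,0],
    [0,0,0],
    [0,0,0],
  ],
  gripper=[0.33,0.33,0.33,0.33],
)

```text
time_s: 4.1
position: [0.5007, 0.0683, 0.0296]
ee_rot: [0.001, 0.996, -0.088, -0.002]
wrist_force: [-0.6, -0.8, -0.7]
finger_gap: 0.0304
gripper_force: 0.0
```

```bash
python3 -c "
from h import *
st()
c=cam('top');i=c['img'][135:255,225:385];save(cv2.resize(i,None,fx=5,fy=5,interpolation=cv2.INTER_CUBIC),'t2.png')"
```

```text
t 4.1 fix [-87.2  58.9] z 29.6 yaw-TH -0.0007 tz [-0.005 -0.001 -1.   ] F [-0.5 -0.9 -0.7] gap 30.4 gf 0.0
  rel hub [-122.2  173.9] rad 212.6 theta 0.958
```

View pics/t2.png

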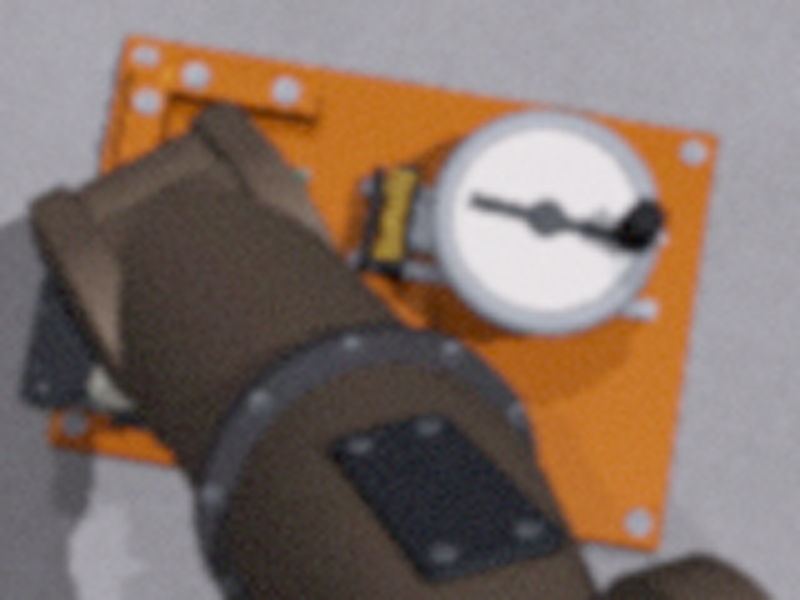

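Call:
servo_tool(
  xyz=[
    [0.2,-0.09,0.08],
    [0.2,0,0],
    [0.2,0,0],
    [0.2,0,0],
    [0.2,0,0],
    [0.2,0,0],
    [0.2,0,0],
    [0.1,0,0],
    [0.1,0,0],
  ],
  rot=[
    [0,0,0],
    [0,0,0],
    [0,0,0],
    [0,0,0],
    [0,0,0],
    [0,0,0],
    [0,0,0],
    [0,0,0],
    [0,0,0],
  ],
  gripper=[0.33,0.33,0.33,0.33,0.33,0.33,0.33,0.33,0.33],
)

```text
time_s: 5.05
position: [0.5506, 0.0637, 0.0292]
ee_rot: [0.0, 0.996, -0.088, -0.0]
wrist_force: [-0.4, 0.4, 1.1]
finger_gap: 0.0302
gripper_force: 0.3
```

```bash
python3 -c "
from h import *
st()"
```

```text
t 5.05 fix [-37.3  63. ] z 29.2 yaw-TH -0.0005 tz [-0. -0. -1.] F [-0.4  0.3  1.1] gap 30.2 gf 0.3
  rel hub [-72.3 178. ] rad 192.1 theta 1.185
```

Call:
servo_tool(
  xyz=[
    [0.05,0,0],
    [0.05,0,0],
    [0.05,0,0],
    [0.03,0,0],
    [0,0,0],
  ],
  rot=[
    [0,0,0],
    [0,0,0],
    [0,0,0],
    [0,0,0],
    [0,0,0],
  ],
  gripper=[0.33,0.33,0.33,0.33,0.33],
)

```text
time_s: 5.55
position: [0.5559, 0.0628, 0.0294]
ee_rot: [0.0, 0.996, -0.088, 0.0]
wrist_force: [-0.4, 1.0, 0.2]
finger_gap: 0.0305
gripper_force: 0.0
```

Call:
servo_tool(
  xyz=[
    [0.03,0,0],
    [0.03,0,0],
    [0,0,0],
  ],
  rot=[
    [0,0,0],
    [0,0,0],
    [0,0,0],
  ],
  gripper=[0.33,0.33,0.33],
)

```text
time_s: 5.85
position: [0.5576, 0.0624, 0.0293]
ee_rot: [0.0, 0.996, -0.088, -0.0]
wrist_force: [-0.2, 0.7, -0.3]
finger_gap: 0.0305
gripper_force: 0.3
```

```bash
python3 -c "
from h import *
st()"
```

```text
t 5.85 fix [-30.2  63. ] z 29.3 yaw-TH -0.0004 tz [-0. -0. -1.] F [-0.3  0.7 -0.3] gap 30.5 gf 0.3
  rel hub [-65.2 178. ] rad 189.6 theta 1.22
```

Call:
servo_tool(
  xyz=[
    [0.03,0,0],
    [0.03,0,0],
    [0,0,0],
  ],
  rot=[
    [0,0,0],
    [0,0,0],
    [0,0,0],
  ],
  gripper=[0.33,0.33,0.33],
)

```text
time_s: 6.15
position: [0.5577, 0.0624, 0.029]
ee_rot: [0.0, 0.996, -0.088, -0.001]
wrist_force: [-5.5, 1.6, 3.2]
finger_gap: 0.0304
gripper_force: 3.0
```

Call:
servo_tool(
  xyz=[
    [0.03,0,0],
    [0.03,0,0],
    [0,0,0],
  ],
  rot=[
    [0,0,0],
    [0,0,0],
    [0,0,0],
  ],
  gripper=[0.33,0.33,0.33],
)

```text
time_s: 6.45
position: [0.5577, 0.0624, 0.0286]
ee_rot: [0.0, 0.996, -0.087, -0.003]
wrist_force: [-10.9, 2.0, 4.2]
finger_gap: 0.0304
gripper_force: 5.4
```

Call:
servo_tool(
  xyz=[
    [-0.2,0,0],
    [-0.6,0,0],
    [-0.6,0,-0.5],
    [0,0,-1],
    [0,0,-1],
    [0,0,-1],
    [0,0,-1],
    [0,0,-1],
    [0,0,-1],
    [0,0,0],
  ],
  rot=[
    [0,0,0],
    [0,0,0],
    [0,0,0],
    [0,0,0],
    [0,0,0],
    [0,0,0],
    [0,0,0],
    [0,0,0],
    [0,0,0],
    [0,0,0],
  ],
  gripper=[0.33,0.33,0.33,0.33,0.7,0.7,0.7,0.7,0.7,0.7],
)

```text
time_s: 7.45
position: [0.5224, 0.0698, 0.2286]
ee_rot: [-0.001, 0.996, -0.088, 0.004]
wrist_force: [0.7, 0.8, 0.5]
finger_gap: 0.064
gripper_force: 0.0
```

```bash
python3 -c "
from h import *
st()"
```

```text
t 7.45 fix [-66.1  64.1] z 228.6 yaw-TH -0.0007 tz [ 0.008  0.001 -1.   ] F [0.6 0.9 0.5] gap 64.0 gf 0.0
  rel hub [-101.1  179.1] rad 205.7 theta 1.057
```

Call:
servo_tool(
  xyz=[
    [0.4,0.94,0],
    [0.4,0.94,0],
    [0.4,0.94,0],
    [0.4,0.94,0],
    [0.4,0.94,0],
    [0.4,0.94,0],
    [0.4,0.94,0],
    [0.33,0.94,0],
    [0,0,0],
    [0,0,0],
  ],
  rot=[
    [0,0,0],
    [0,0,0],
    [0,0,0],
    [0,0,0],
    [0,0,0],
    [0,0,0],
    [0,0,0],
    [0,0,0],
    [0,0,0],
    [0,0,0],
  ],
  gripper=[0.7,0.7,0.7,0.7,0.7,0.7,0.7,0.7,0.7,0.7],
)

```text
time_s: 8.45
position: [0.5725, -0.1701, 0.2236]
ee_rot: [0.0, 0.996, -0.089, -0.0]
wrist_force: [0.3, 0.3, 0.9]
finger_gap: 0.0641
gripper_force: 0.0
```

```bash
python3 -c "
from h import *
st()
c=cam('top');i=c['img'][135:255,225:385]
s=cam('side');j=s['img'][125:265,190:310]
save(np.hstack([cv2.resize(i,(400,300),interpolation=cv2.INTER_CUBIC),cv2.resize(j,(400,467),interpolation=cv2.INTER_CUBIC)[:300]]) if 0 else cv2.hconcat([cv2.copyMakeBorder(cv2.resize(i,(440,330),interpolation=3),0,90,0,0,0),cv2.resize(j,(360,420),interpolation=3)]),'c3.png')"
```

```text
t 8.45 fix [  25.1 -163.4] z 223.6 yaw-TH -0.0022 tz [-0. -0. -1.] F [0.2 0.3 0.9] gap 64.1 gf 0.0
  rel hub [ -9.9 -48.4] rad 49.4 theta -1.368
```

View pics/c3.png

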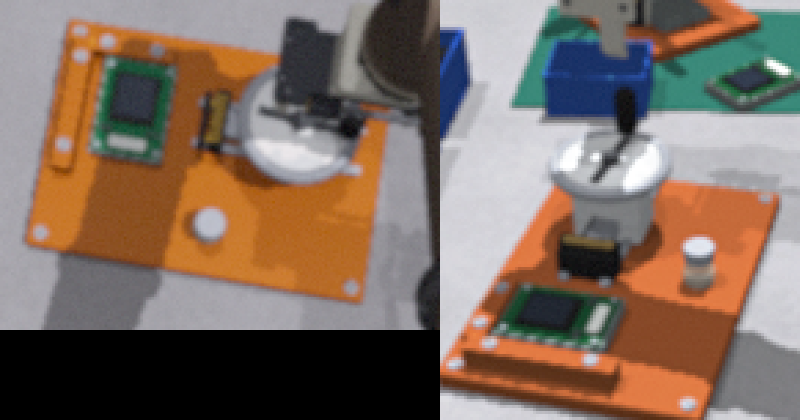

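The module is square against the rear fence in both views (top inset ~(130,60)), and the peg stands under the gripper. Next I descend and grip the peg.

Call:
servo_tool(
  xyz=[
    [0.09,-0.03,0.8],
    [0,0,0.8],
    [0,0,0.8],
    [0,0,0.8],
    [0,0,0.15],
    [0,0,0],
    [0,0,0],
    [0,0,0],
    [0,0,0],
    [0,0,0],
  ],
  rot=[
    [0,0,0.03],
    [0,0,0],
    [0,0,0],
    [0,0,0],
    [0,0,0],
    [0,0,0],
    [0,0,0],
    [0,0,0],
    [0,0,0],
    [0,0,0],
  ],
  gripper=[0.7,0.7,0.7,0.7,0.7,0.7,0.2,0.2,0.2,0.2],
  newtons=15,
)

```text
time_s: 9.55
position: [0.5758, -0.1691, 0.1245]
ee_rot: [0.0, 0.996, -0.089, 0.001]
wrist_force: [-0.2, 1.0, 0.4]
finger_gap: 0.0368
gripper_force: 0.0
```

```bash
python3 -c "
from h import *
st()"
```

```text
t 9.55 fix [  28.2 -161.7] z 124.5 yaw-TH -0.0026 tz [ 0.001 -0.    -1.   ] F [-0.4  0.9  0.4] gap 36.8 gf 0.0
  rel hub [ -6.8 -46.7] rad 47.2 theta -1.426
```

Call:
servo_tool(
  xyz=[
    [0,0,0],
    [0,0,0],
    [0,0,0],
    [0,0,0],
  ],
  rot=[
    [0,0,0],
    [0,0,0],
    [0,0,0],
    [0,0,0],
  ],
  gripper=[0.2,0.2,0.2,0.2],
)

```text
time_s: 9.95
position: [0.5753, -0.1706, 0.1241]
ee_rot: [0.001, 0.996, -0.09, 0.0]
wrist_force: [-2.0, -4.7, 3.2]
finger_gap: 0.0239
gripper_force: 15.0
```

```bash
cat > plan.py <<'E'
from h import *
import sys
a,z=st();r=a-[35,-115];th=np.arctan2(r[1],-r[0]);step=float(sys.argv[1]);n=int(sys.argv[2]);th0=th
cur=r.copy();out=[]
for k in range(1,n+1):
    t=th0+step*k;g=48*np.array([-np.cos(t),np.sin(t)]);d=g-cur;cur=g;out.append([round(d[0]/30,2),round(-d[1]/30,2),0])
print(out,'end theta',th0+step*n)
E
python3 plan.py .25 12
```

```text
t 9.95 fix [  27.9 -163.3] z 124.1 yaw-TH -0.0039 tz [ 0.    -0.002 -1.   ] F [-1.1 -4.9  3.2] gap 23.9 gf 15.0
  rel hub [ -7.1 -48.3] rad 48.8 theta -1.425
[[np.float64(-0.38), np.float64(-0.13), 0], [np.float64(-0.35), np.float64(-0.2), 0], [np.float64(-0.29), np.float64(-0.28), 0], [np.float64(-0.21), np.float64(-0.34), 0], [np.float64(-0.12), np.float64(-0.38), 0], [np.float64(-0.02), np.float64(-0.4), 0], [np.float64(0.08), np.float64(-0.39), 0], [np.float64(0.17), np.float64(-0.36), 0], [np.float64(0.26), np.float64(-0.31), 0], [np.float64(0.32), np.float64(-0.23), 0], [np.float64(0.37), np.float64(-0.14), 0], [np.float64(0.4), np.float64(-0.05), 0]] end theta 1.5745421628321383
```

Call:
servo_tool(
  xyz=[
    [-0.38,-0.13,0],
    [-0.35,-0.2,0],
    [-0.29,-0.28,0],
    [-0.21,-0.34,0],
    [-0.12,-0.38,0],
    [-0.02,-0.4,0],
    [0,0,0],
  ],
  rot=[
    [0,0,0],
    [0,0,0],
    [0,0,0],
    [0,0,0],
    [0,0,0],
    [0,0,0],
    [0,0,0],
  ],
  gripper=[0.2,0.2,0.2,0.2,0.2,0.2,0.2],
)

```text
time_s: 10.65
position: [0.5428, -0.1076, 0.124]
ee_rot: [-0.001, 0.996, -0.088, -0.001]
wrist_force: [-7.8, 4.8, 10.1]
finger_gap: 0.0237
gripper_force: 15.1
```

```bash
python3 plan.py .25 12 | sed 's/np.float64//g'
```

```text
t 10.65 fix [ -15.1 -106.9] z 124.0 yaw-TH 0.0002 tz [-0.003  0.002 -1.   ] F [-8.5  3.4 10.1] gap 23.7 gf 15.1
  rel hub [-50.1   8.1] rad 50.7 theta 0.16
[[(0.2), (-0.37), 0], [(0.2), (-0.34), 0], [(0.28), (-0.28), 0], [(0.34), (-0.2), 0], [(0.38), (-0.11), 0], [(0.4), (-0.01), 0], [(0.39), (0.08), 0], [(0.36), (0.18), 0], [(0.3), (0.26), 0], [(0.23), (0.33), 0], [(0.14), (0.37), 0], [(0.04), (0.4), 0]] end theta 3.1595100766521624
```

```bash
sed -i 's/\[35,-115\]/[32.4,-115.4]/' plan.py h.py; python3 plan.py .25 6 | sed 's/np.float64//g'
```

```text
t 10.65 fix [ -15.1 -106.9] z 124.0 yaw-TH 0.0002 tz [-0.003  0.002 -1.   ] F [-8.5  3.4 10.1] gap 23.7 gf 15.1
  rel hub [-47.5   8.5] rad 48.2 theta 0.176
[[(0.13), (-0.38), 0], [(0.21), (-0.34), 0], [(0.29), (-0.28), 0], [(0.35), (-0.2), 0], [(0.38), (-0.11), 0], [(0.4), (-0.01), 0]] end theta 1.6762587265602733
```

Call:
servo_tool(
  xyz=[
    [0.05,-0.35,-0.05],
    [0.21,-0.34,0],
    [0.29,-0.28,0],
    [0.35,-0.2,0],
    [0.38,-0.11,0],
    [0.4,-0.01,0],
    [0,0,0],
    [0,0,0],
  ],
  rot=[
    [0,0,0],
    [0,0,0],
    [0,0,0],
    [0,0,0],
    [0,0,0],
    [0,0,0],
    [0,0,0],
    [0,0,0],
  ],
  gripper=[0.2,0.2,0.2,0.2,0.2,0.2,0.2,0.2],
)

```text
time_s: 11.45
position: [0.6018, -0.0786, 0.1244]
ee_rot: [-0.002, 0.996, -0.088, 0.0]
wrist_force: [3.0, 6.8, -10.3]
finger_gap: 0.0239
gripper_force: 14.9
```

```bash
python3 plan.py .25 8 | sed 's/np.float64//g'
```

```text
t 11.45 fix [ 38.  -68.1] z 124.4 yaw-TH -0.0004 tz [ 0.001  0.003 -1.   ] F [  1.8   7.2 -10.3] gap 23.9 gf 14.9
  rel hub [ 5.6 47.3] rad 47.6 theta 1.688
[[(0.39), (0.08), 0], [(0.35), (0.19), 0], [(0.29), (0.27), 0], [(0.22), (0.33), 0], [(0.13), (0.38), 0], [(0.03), (0.4), 0], [(-0.07), (0.39), 0], [(-0.16), (0.36), 0]] end theta 3.687819670999814
```

Call:
servo_tool(
  xyz=[
    [0.39,0.03,0.03],
    [0.35,0.19,0],
    [0.29,0.27,0],
    [0.22,0.33,0],
    [0.13,0.38,0],
    [0.03,0.4,0],
    [-0.07,0.39,0],
    [-0.16,0.36,0],
    [0,0,0],
    [0,0,0],
  ],
  rot=[
    [0,0,0],
    [0,0,0],
    [0,0,0],
    [0,0,0],
    [0,0,0],
    [0,0,0],
    [0,0,0],
    [0,0,0],
    [0,0,0],
    [0,0,0],
  ],
  gripper=[0.2,0.2,0.2,0.2,0.2,0.2,0.2,0.2,0.2,0.2],
)

```text
time_s: 12.45
position: [0.6215, -0.1584, 0.1243]
ee_rot: [0.0, 0.996, -0.089, -0.001]
wrist_force: [-3.2, 1.5, -4.9]
finger_gap: 0.024
gripper_force: 15.0
```

```bash
python3 plan.py .2 6 | sed 's/np.float64//g'
python3 - <<'E'
import numpy as np
from scipy.optimize import least_squares as L
a,z=__import__('h').st()
P=np.array([(27.9,-163.3),(-15.1,-106.9),(38,-68.1),a])
r=L(lambda c:np.hypot(*(P-c).T)-48,[33,-115]);print(r.x,r.fun)
d=P-r.x;print(np.arctan2(d[:,1],-d[:,0]))
E
```

```text
t 12.45 fix [  71.3 -143.2] z 124.3 yaw-TH -0.0037 tz [-0.002 -0.001 -1.   ] F [-3.4  0.9 -4.9] gap 24.0 gf 15.0
  rel hub [ 38.9 -27.8] rad 47.8 theta -2.521
[[(-0.21), (0.24), 0], [(-0.25), (0.19), 0], [(-0.29), (0.14), 0], [(-0.31), (0.08), 0], [(-0.32), (0.02), 0], [(-0.32), (-0.05), 0]] end theta -1.3212786594681853
t 12.45 fix [  71.3 -143.2] z 124.3 yaw-TH -0.0037 tz [-0.002 -0.001 -1.   ] F [-3.4  0.9 -4.9] gap 24.0 gf 15.0
  rel hub [ 38.9 -27.8] rad 47.8 theta -2.521
[  32.07677269 -115.60206563] [-0.1195408  -0.02736376 -0.13006308 -0.02597285]
[-1.48345196  0.18240627  1.69485012 -2.52862247]
```

```bash
sed -i 's/\[32.4,-115.4\]/[32.1,-115.6]/' plan.py h.py; python3 plan.py .2 12 | sed 's/np.float64//g'
```

```text
t 12.45 fix [  71.3 -143.2] z 124.3 yaw-TH -0.0037 tz [-0.002 -0.001 -1.   ] F [-3.4  0.9 -4.9] gap 24.0 gf 15.0
  rel hub [ 39.2 -27.6] rad 48.0 theta -2.528
[[(-0.21), (0.24), 0], [(-0.25), (0.2), 0], [(-0.29), (0.14), 0], [(-0.31), (0.08), 0], [(-0.32), (0.02), 0], [(-0.32), (-0.05), 0], [(-0.3), (-0.11), 0], [(-0.27), (-0.16), 0], [(-0.24), (-0.22), 0], [(-0.19), (-0.26), 0], [(-0.13), (-0.29), 0], [(-0.07), (-0.31), 0]] end theta -0.1283085959908301
```

Call:
servo_tool(
  xyz=[
    [-0.22,0.24,0.02],
    [-0.25,0.2,0],
    [-0.29,0.14,0],
    [-0.31,0.08,0],
    [-0.32,0.02,0],
    [-0.32,-0.05,0],
    [-0.3,-0.11,0],
    [-0.27,-0.16,0],
    [-0.24,-0.22,0],
    [-0.19,-0.26,0],
    [0,0,0],
    [0,0,0],
  ],
  rot=[
    [0,0,0],
    [0,0,0],
    [0,0,0],
    [0,0,0],
    [0,0,0],
    [0,0,0],
    [0,0,0],
    [0,0,0],
    [0,0,0],
    [0,0,0],
    [0,0,0],
    [0,0,0],
  ],
  gripper=[0.2,0.2,0.2,0.2,0.2,0.2,0.2,0.2,0.2,0.2,0.2,0.2],
)

```text
time_s: 13.65
position: [0.5417, -0.138, 0.124]
ee_rot: [-0.0, 0.996, -0.088, -0.002]
wrist_force: [-7.9, -0.4, 7.8]
finger_gap: 0.0238
gripper_force: 15.1
```

```bash
python3 plan.py .1 7 | sed 's/np.float64//g'
```

```text
t 13.65 fix [ -10.8 -137.1] z 124.0 yaw-TH -0.0014 tz [-0.003  0.    -1.   ] F [-7.7 -1.7  7.8] gap 23.8 gf 15.1
  rel hub [-42.9 -21.5] rad 48.0 theta -0.464
[[(-0.06), (-0.15), 0], [(-0.05), (-0.15), 0], [(-0.03), (-0.16), 0], [(-0.02), (-0.16), 0], [(-0.0), (-0.16), 0], [(0.01), (-0.16), 0], [(0.03), (-0.16), 0]] end theta 0.23600860582666067
```

Call:
servo_tool(
  xyz=[
    [-0.1,-0.15,-0.03],
    [-0.05,-0.15,0],
    [-0.03,-0.16,0],
    [-0.02,-0.16,0],
    [0,-0.16,0],
    [0.01,-0.16,0],
    [0,0,0],
    [0,0,0],
  ],
  rot=[
    [0,0,0],
    [0,0,0],
    [0,0,0],
    [0,0,0],
    [0,0,0],
    [0,0,0],
    [0,0,0],
    [0,0,0],
  ],
  gripper=[0.2,0.2,0.2,0.2,0.2,0.2,0.2,0.2],
)

```text
time_s: 14.45
position: [0.5422, -0.109, 0.1242]
ee_rot: [-0.001, 0.996, -0.088, -0.001]
wrist_force: [-5.8, 1.4, -4.4]
finger_gap: 0.0239
gripper_force: 15.0
```

Run:
```python
from h import *
st();c=cam('top');i=c['img'][135:215,235:335]
s=cam('side');j=s['img'][185:255,190:270]
save(cv2.vconcat([cv2.resize(i,(400,320),interpolation=3),cv2.resize(j,(400,280),interpolation=3)]) if 0 else cv2.hconcat([cv2.resize(i,(400,320),interpolation=3),cv2.resize(j,(366,320),interpolation=3)]),'c4.png')
```

```text
t 14.45 fix [ -15.4 -108.5] z 124.2 yaw-TH -0.0012 tz [-0.002  0.001 -1.   ] F [-6.   0.3 -4.4] gap 23.9 gf 15.0
  rel hub [-47.5   7.1] rad 48.0 theta 0.148
```

View pics/c4.png

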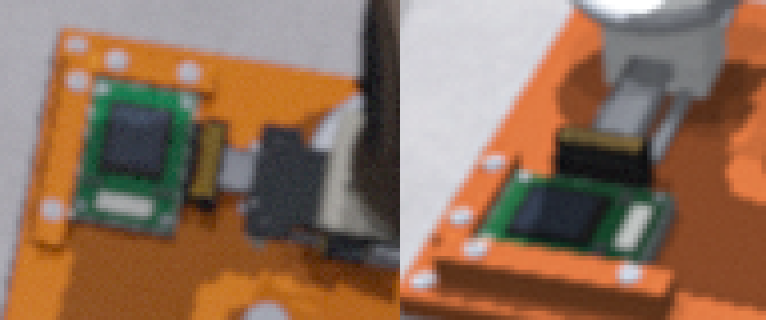

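Call:
servo_tool(
  xyz=[
    [0,-0.07,0],
    [0,-0.06,0],
    [0,0,0],
    [0,0,0],
  ],
  rot=[
    [0,0,0],
    [0,0,0],
    [0,0,0],
    [0,0,0],
  ],
  gripper=[0.2,0.2,0.2,0.2],
)

```text
time_s: 14.95
position: [0.5432, -0.1062, 0.1243]
ee_rot: [-0.0, 0.996, -0.089, -0.001]
wrist_force: [-3.9, 1.6, -7.6]
finger_gap: 0.0243
gripper_force: 14.9
```

```bash
python3 -c "
from h import *
st()"
```

```text
t 14.95 fix [ -14.9 -105.5] z 124.3 yaw-TH -0.0023 tz [-0.001  0.    -1.   ] F [-4.1  0.9 -7.6] gap 24.3 gf 14.9
  rel hub [-47.   10.1] rad 48.0 theta 0.212
```

Call:
servo_tool(
  xyz=[
    [0,0,0],
    [0,0,0],
    [0,0,0],
    [0,0,0],
    [0,0,0],
    [0,0,-0.5],
    [0,0,-1],
    [0,0,-1],
    [0,0,-1],
    [0,0,0],
  ],
  rot=[
    [0,0,0],
    [0,0,0],
    [0,0,0],
    [0,0,0],
    [0,0,0],
    [0,0,0],
    [0,0,0],
    [0,0,0],
    [0,0,0],
    [0,0,0],
  ],
  gripper=[0.6,0.6,0.6,0.6,0.6,0.6,0.6,0.6,0.6,0.6],
)

```text
time_s: 15.95
position: [0.5462, -0.1066, 0.234]
ee_rot: [0.0, 0.996, -0.089, 0.004]
wrist_force: [-0.3, -0.1, -0.4]
finger_gap: 0.0548
gripper_force: 0.0
```

Call:
servo_tool(
  xyz=[
    [-0.3,1,0],
    [-0.3,1,0],
    [-0.3,1,0],
    [-0.3,1,0],
    [-0.3,1,0],
    [-0.3,1,0],
    [-0.3,1,0],
    [-0.3,1,0],
    [-0.3,1,0],
    [0,0,0],
    [0,0,0],
  ],
  rot=[
    [0,0,0],
    [0,0,0],
    [0,0,0],
    [0,0,0],
    [0,0,0],
    [0,0,0],
    [0,0,0],
    [0,0,0],
    [0,0,0],
    [0,0,0],
    [0,0,0],
  ],
  gripper=[0.6,0.6,0.6,0.6,0.6,0.6,0.6,0.6,0.6,0.6,0.6],
)

```text
time_s: 17.05
position: [0.4157, -0.3583, 0.2292]
ee_rot: [-0.0, 0.996, -0.09, -0.0]
wrist_force: [-0.2, 0.4, 0.4]
finger_gap: 0.055
gripper_force: 0.0
```

Run:
```python
from h import *
st();c=cam('top');i=c['img'][135:255,225:385]
save(cv2.resize(i,None,fx=5,fy=5,interpolation=cv2.INTER_CUBIC),'t5.png')
```

```text
t 17.05 fix [ -96.4 -376.1] z 229.2 yaw-TH -0.0043 tz [-0.  0. -1.] F [-0.3  0.3  0.4] gap 55.0 gf 0.0
  rel hub [-128.5 -260.5] rad 290.4 theta -1.112
```

View pics/t5.png

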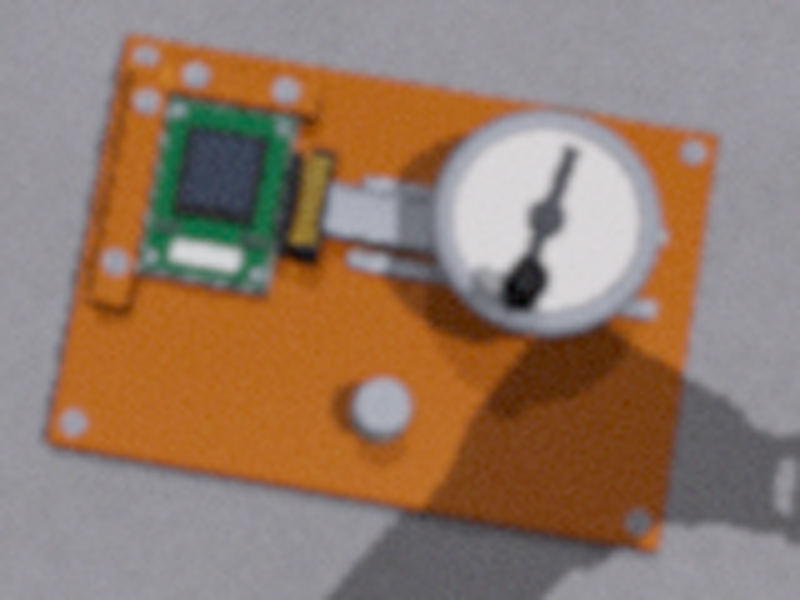

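The module is home in the corner, the jaw is against it, the grip is at (522,285) and the jar has not moved. One numeric check of module and wheel, then I hand in.

Run:
```python
from h import *
c=load('top')
C=lambda u,v,z:RF.T@(px(c,225+u/5-.4,135+v/5-.4,plane=z)[:2]*1000-T)
g=C(523,282,.164)-C(547,217,.112);k=C(571,150,.11)-C(547,217,.112);print(g,np.arctan2(g[1],-g[0]),k,np.arctan2(-k[1],k[0]))
for p,m in[((165,97),(90,115)),((298,118),(90,35)),((268,295),(-20,35)),((140,275),(-20,115))]:print(C(*p,.036).round(1),m)
```

```text
[-51.34397487  12.2998087 ] 0.23512606771997607 [41.36347684 -7.73906948] 0.18496064170233084
[ 89.2 117.1] (90, 115)
[90.2 35.7] (90, 35)
[-20.4  34.8] (-20, 35)
[-21.6 111.9] (-20, 115)
```

```bash
python3 -c "
from h import *
print(env.finish_job())"
```

```text
the job is handed in; nothing more can be done
None
```

The module is flush against the rear fence and held against the side rail by the carriage, which I moved only with the wheel. I estimate the wheel at 12.78 rad, about 1.3 mm of pad compression (roughly 11 N by the pad's rated stiffness). The job is handed in at about 17 s, with the arm clear and nothing else on the fixture moved, though I did not re-check the rest of the bench in the last picture.

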